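# Bring the long flute out of the split-lid chest

## Robot

A 7-joint arm with a two-finger parallel gripper is mounted at the origin on the work surface. World frame = base frame: x ahead of the robot, y to its left, z up, the work surface at z = 0. Lengths are in m, angles in rad, forces in N, time in s.
With the tool pointing down it reaches from about 0.425 to 0.875 m from the base axis. Payload 8.4 kg.
Tool frame: the origin (TCP) lies midway between the tips of the shut fingers; the grasp point (between the pads) lies 19 mm behind it; z points along the fingers, y is the line along which they close (so a half turn about z gives the same grasp; the last joint's range is limited). The gripper opens to 85 mm and grips with 20 to 120 N. Pads are 22 mm wide; open, the fingers measure 114 mm over their backs; the gripper's body (76 mm by 85 mm) begins 54 mm behind the grasp point. The pads swing forward as they close: fully open they stand 13 mm farther back than shut.
Start: joints at [-1.306, 0.333, 0.04, 1.465, -0.013, 1.343, -0.059], TCP at [0.231, 0.607, 0.231] pointing down, gripper open.
Joint ranges: [-2.58, 2.58], [-0.38, 2.09], [-1.3, 1.39], [0.25, 2.4], [-1.5, 4.64], [0.08, 2.09], [-2.65, 2.65]. Speed limits (rad/s): [2.22, 2.22, 2.79, 2.79, 3.14, 3.14, 3.14].

## Interface

Orientations are given as a unit quaternion [x, y, z, w].
In Python, from rig import r gives the robot as it stands.
- The arm moves only by the tool carry_out, never from a script. Its argument "series" is a list of rows, each a list of 2 entries, a list of its own where there are three numbers: the shift along the world's x, y, z normalised to -1 to 1, where 1 is 400 mm, then the turn about the world's z normalised to -1 to 1, where 1 is 180 degrees. A call has 1 to 12 rows; each row is the pose to reach, as a shift and turn from the pose commanded when the call began, turning the shorter way round; what a row does not reach only later rows make up. A row lasts 1/10 s, in which the tool goes at most 50 mm and 8.59 degrees, less where a joint would pass 70% of its speed; a pose out of reach is approached as far as the arm can. A call with a number of a shift or a turn outside -1 to 1 is refused whole. A call with a gripper value outside its range is refused whole. "fingers" is the opening, from -1 (shut) to 1 (fully open), set as the call begins (left out, the last holds). The fingers move at their own pace and stop on an object; "newtons" is the grip in N (left out, the last holds). Time passes only in rows, so rows that repeat a pose let the fingers close. It gives the time, the measured TCP pose, the force, the opening and the grip force at its end, in the units of the state.
- r.state(): the state, without advancing time (a new reading comes with each control period).
- r.capture(name): name is "side" or "top"; returns the picture (400x640x3 uint8, red, green, blue); there is no depth.
- r.camera_info(name): a dict with "fx", "fy", "cx", "cy" (pixels), "rvec" (rotation vector, rad) and "tvec" (3), from world to camera coordinates, as OpenCV has them. Camera axes: x right, y down, z forward; pixel columns grow to the right and rows downward; lengths in m; the calibration is good to about 2 mm. A picture is of the moment at which its call begins. camera_info takes no time and is no camera call.
- r.finish_job(): hands the job in; it is judged then, once.
The state is a dict: "t": time; "joint_positions": joint angles; "qvel": joint speeds; "joint_torque": joint torques, N m; "tcp_pos": TCP position; "ee_rot": TCP orientation; "ft_force": force on the tool from outside, world axes, zero at the start; "torque": the same for the moment, N m; "grip_width": opening from 0.0 (shut) to 1.0 (fully open); "grip_force": force on a finger pad.
Only numpy, scipy, OpenCV 4.12 (cv2) and the standard library are available. Lean on these libraries where they do the work, as an engineer would, in place of code of your own. Each camera call takes 0.05 s, during which the arm holds its last target. There are 200 camera calls.

## Task

A customer wants to see the long wooden flute in the chest on the counter. Fold the chest's hinged lid leaf (the half with the wooden T-pull) right over until it lies flat on its back on the fixed glazed half; then bring the flute out through the short opening, mouthpiece end first, tilting it so that its foot slides out from under the glazed half. Finish still holding the flute in the gripper, level and still, with all of it at least 5 cm above the chest and the leaf folded on it, and leave the small whistles on the counter where they are.

Things in the scene. Friction and masses are not known exactly. Their poses are not given: they have to be found in the camera images.
- chest: Wooden chest fixed to the counter: 150 mm in its x, 335 in its y (y = -165..170), 94 high. Origin: on the counter under the middle of the hinge line; z up, +y from fixed half to leaf half; yaw up to 20 degrees either way. Walls 10 mm thick, tops at z = 84; inner floor at z = 8. The half y = -165..0 is covered for good by a glazed frame, z = 84..94 (glass as solid as wood).
- opening (a point): Middle of the opening that the leaf covers, level with the wall tops (chest y = 80, z = 84 mm): 130 mm in chest x by 160 in y (0..160). With the leaf folded back it is free; the edge of the glazed half is at y = 0.
- saddle_in (a point): Seat of the saddle under the glazed half (chest y = -90, z = 31 mm), on which the flute rests: 8 mm long (y), 50 wide (x), with cheeks either side of the flute up to z = 39 mm, 1 mm play each side.
- saddle_out (a point): Seat of the same kind of saddle under the leaf (chest y = 125, z = 31 mm). Between the saddles there is only the floor, 23 mm under the flute.
- leaf (a joint): Hinge of the flat lid leaf (150 x 170 x 10 mm, 0.15 kg, wood outside, grey felt inside). Axis: chest x, through chest y = 0, z = 94 mm. 0 shut, 1.57 upright, 3.14 turned right over, lying felt up on the fixed half (its top at z = 104). Starts shut or up to 0.25 ajar. Stiff hinge (0.19 N m friction): the leaf stays where it is left.
- leaf_pull (a point): Centre of the T-pull's crossbar, a round bar 20 mm thick, 36 mm long along chest x, flat ends, on a 10 mm neck on the middle of the leaf's free edge, 34 mm out from it: 204 mm from the hinge axis along the leaf, at half its thickness (5 mm below the axis when shut, 5 above when folded over). Folded over it is clear beyond the other end.
- flute_mid (a point): Middle of the flute's axis: a straight wooden tube 290 mm long, 22 mm in diameter, about 60 g, its mass centred. It lies along the chest's y on the saddles, axis at z = 42 mm, up to 8 mm off the hinge line along y; mouthpiece half under the leaf, foot half under the glass. The point's y points to the mouthpiece.
- flute_mouth_end (a point): Centre of the flute's mouthpiece end (under the leaf, chest y about +145), 145 mm from the middle.
- flute_foot_end (a point): Centre of the flute's foot end (under the fixed glazed half, chest y about -145), 145 mm from the middle.
- duck1_mid (a point): Middle of a yellow glazed clay duck whistle, 60 mm long and 54 mm high, loose on the counter; bystander.
- duck2_mid (a point): Middle of the second, same duck whistle; bystander.
- cherry_mid (a point): Middle of the lacquered red cherry-wood whistle (round barrel 30 mm across, 22 mm high, with a flat mouthpiece); bystander.
- horn_mid (a point): Middle of the small curved horn whistle with a pale polished tip, 75 mm long, 26 mm high; bystander.

How it is judged:
On the way, in this order (a step that is already met when the one before it is completed fails the run):
1. the leaf is folded right over and lies flat on the fixed half (value of joint leaf above 2.95 rad), for 0.2 s.
2. the flute is threaded tilted through the opening: mouthpiece end raised above the walls while the foot is still inside under the glazed half (z of flute_mouth_end in the frame of chest above 0.09 m and z of flute_foot_end in the frame of chest below 0.084 m and y of flute_foot_end in the frame of chest below 0 m), for 0.1 s.
At the end, for the whole second after the job is handed in: The leaf lies folded over (hinge above 2.95 rad) and the flute is held by the fingers alone, still, level within about 23 degrees, touching no part of the chest, with both ends of its axis more than 150 mm above the counter (value of joint leaf above 2.95 rad and height (world z) of each of flute_mouth_end, flute_foot_end above 0.15 m and angle between flute_mid's own y axis and vertical between 1.17 and 1.97 rad and contact force between the fingers and flute above 1 N and contact force between flute and chest below 0.1 N and linear speed of flute below 0.03 m/s and angular speed of flute below 0.3 rad/s); the arm keeps its last pose, push and grip.
It fails at once if a bystander whistle was moved by more than 25 mm (distance of any of duck1_mid, duck2_mid, cherry_mid, horn_mid from where it was at the start of the episode above 0.025 m).
It also fails if it takes over 64 s, if anything falls off the work surface, if the arm or the gripper's body presses on something with over 40 N, if the wrist force passes 120 N, or if a joint passes its speed limit or range.

## Working session

There is one attempt and no reset: what is moved stays moved. The work goes in short steps, Python scripts to look and compute and a tool call to move; the robot and the scene stay as the last step left them, time stands still between calls to the robot, and variables do not carry over. Pictures are saved under pics/ and viewed, at most 10 in all, crops included, and the job is handed in when it is done.

Besides the shell and the picture viewer there is one more tool, called by a JSON object that holds its "api" and its "payload". carry_out: Moves the arm, as the interface text tells. Scaled input: -1 to 1 covers 400 mm each way for a shift and 180 degrees each way for a turn. Its arguments: {"type":"object","properties":{"series":{"type":"array"},"fingers":{"type":"number"},"newtons":{"type":"number"}},"required":["series"]}

```bash
mkdir -p pics; python3 - <<'E'
from rig import r
import cv2
for n in("top","side"):
    cv2.imwrite(f"pics/{n}0.png",r.capture(n)[:,:,::-1]); print(n,r.camera_info(n))
print(r.state())
E
```

```text
top {'fx': 367.1266438686183, 'fy': 367.1266438686183, 'cx': 318.2452408913271, 'cy': 202.86376907829344, 'rvec': array([ 2.21096173, -2.16910866,  0.03932627]), 'tvec': array([-0.01482465,  0.5657026 ,  1.07302918])}
side {'fx': 500.4179423737108, 'fy': 500.4179423737108, 'cx': 313.9283214807146, 'cy': 200.94128024953662, 'rvec': array([ 0.25691706, -2.82994016,  1.15168876]), 'tvec': array([0.54583079, 0.15674686, 1.57708242])}
{'t': 0.1, 'joint_positions': array([-1.3062137 ,  0.33379891,  0.03986607,  1.46618155, -0.01338104,
        1.34329285, -0.05850342]), 'qvel': array([-0.00051976, -0.0026012 ,  0.0005302 , -0.00320801,  0.00130959,
        0.00062669,  0.00239507]), 'joint_torque': array([ 3.67214496e-03, -6.60026836e+01,  1.37021273e+00, -4.06473362e+01,
        1.69748696e-02,  8.99367034e-03, -1.91139571e-05]), 'tcp_pos': array([0.23115759, 0.60707085, 0.23053746]), 'ee_rot': array([ 1.80893839e-01,  9.83502373e-01, -7.03653486e-04, -7.39308515e-05]), 'ft_force': array([-0.27791023,  0.45615384, -0.98687014]), 'torque': array([-0.04119063,  0.01335455,  0.11090949]), 'grip_force': 0.0, 'grip_width': 0.9970177841433632}
```

View pics/top0.png

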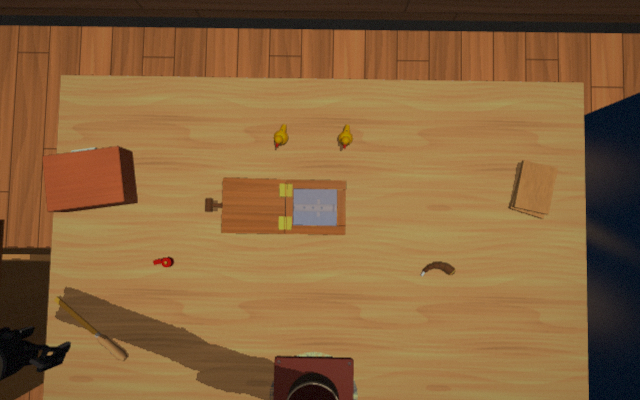

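View pics/side0.png

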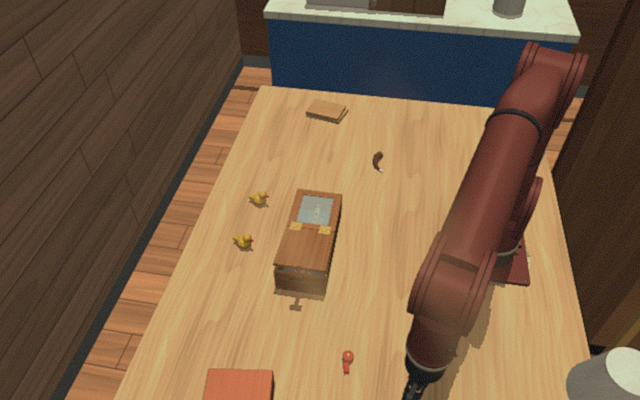

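The top view shows the chest at about (222–346, 178–235), pull at (210,205), hinges at x≈287 and the glass on the right. So chest +y is roughly world +y. The side view agrees. I'll take enlarged crops for corners.

```bash
cat > h.py <<'E'
import numpy as np,cv2
from rig import r
def cam(n):
    c=r.camera_info(n);R=cv2.Rodrigues(c['rvec'])[0];return c,R,np.array(c['tvec'])
def ray(n,u,v):
    c,R,t=cam(n);d=R.T@np.array([(u-c['cx'])/c['fx'],(v-c['cy'])/c['fy'],1]);return -R.T@t,d
def onz(n,u,v,z):
    o,d=ray(n,u,v);return o+d*(z-o[2])/d[2]
def proj(n,p):
    c,R,t=cam(n);q=R@np.array(p)+t;return np.array([c['fx']*q[0]/q[2]+c['cx'],c['fy']*q[1]/q[2]+c['cy']])
def tri(a,b):
    (o1,d1),(o2,d2)=a,b
    k=np.linalg.lstsq(np.c_[d1,-d2],o2-o1,rcond=None)[0];p,q=o1+k[0]*d1,o2+k[1]*d2
    return (p+q)/2,np.linalg.norm(p-q)
E
python3 - <<'E'
from h import *
a=cv2.imread('pics/top0.png');b=cv2.imread('pics/side0.png')
A=cv2.resize(a[168:244,198:353],None,fx=5,fy=5,interpolation=cv2.INTER_CUBIC) #775x380
cv2.imwrite('pics/ct.png',A)
B=cv2.resize(b[180:320,260:360],None,fx=4,fy=4,interpolation=cv2.INTER_CUBIC)
cv2.imwrite('pics/cs.png',B)
hsv=cv2.cvtColor(a,cv2.COLOR_BGR2HSV)
sub=hsv[168:244,198:353]
m=cv2.inRange(sub,(24,130,100),(34,255,255))
n,l,s,c=cv2.connectedComponentsWithStats(m)
for i in range(1,n):
    if s[i,4]>30:
        p=c[i]+[198,168];print('yellow',p,s[i],onz('top',*p,.095))
m=cv2.inRange(sub,(90,30,60),(130,255,255))
q=cv2.minAreaRect(cv2.findNonZero(m));print('glass',q)
p=np.array(q[0])+[198,168];print(onz('top',*p,.094))
E
```

```text
yellow [281.93939394 189.95454545] [81 16  6 13 66] [0.59553178 0.09530109 0.095     ]
yellow [288.76190476 189.31746032] [88 16  6 12 63] [0.59763073 0.07658132 0.095     ]
yellow [284.7755102  222.32653061] [ 81  48  13  14 147] [0.50689791 0.08537785 0.095     ]
glass ((116.0, 52.5), (40.0, 7.0), 0.0)
[0.51343912 0.00556743 0.094     ]
```

View pics/ct.png

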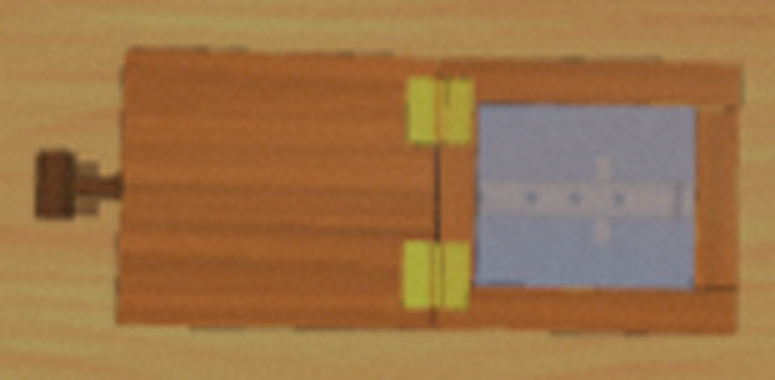

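View pics/cs.png

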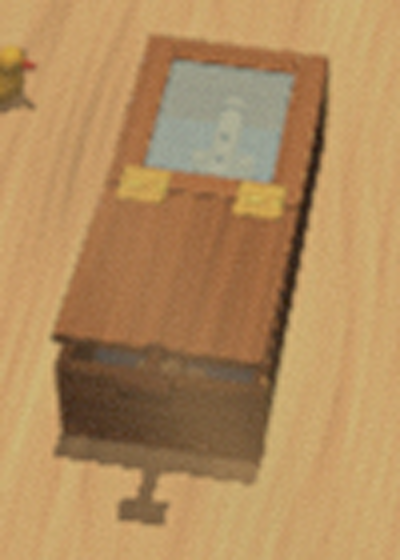

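Top crop: hinge line runs (439,62)–(435,328). Leaf free corners are (125,47) and (117,323), glazed end corners (741,62) and (738,332), and crossbar centre (55,183). Side crop: the leaf is clearly ajar, with free corners at (53,338) and (270,362).

```bash
python3 - <<'E'
from h import *
T=lambda x,y:((x+.5)/5-.5+198,(y+.5)/5-.5+168)
S=lambda x,y:((x+.5)/4-.5+260,(y+.5)/4-.5+180)
h1,h2=onz('top',*T(439,62),.094),onz('top',*T(435,328),.094)
e1,e2=onz('top',*T(741,62),.094),onz('top',*T(738,332),.094)
print('hinge',h1,h2,np.linalg.norm(h1-h2),'end',e1,e2,np.linalg.norm(e1-e2))
print('len',np.linalg.norm((h1+h2-e1-e2)/2))
for a,b in (((125,47),(53,338)),((117,323),(270,362))):
    print('leaf corner',tri(ray('top',*T(*a)),ray('side',*S(*b))))
d=((h1+h2)-(e1+e2))/2; print('yaw from len',np.degrees(np.arctan2(-d[0],d[1])), 'from ends',[np.degrees(np.arctan2((a-b)[1],(a-b)[0])) for a,b in((h1,h2),(e1,e2))])
# side view hinge check: hinge ends in side crop ~(113,190),(300,215)
for p in((113,190),(303,213),(150,37),(328,58)): print(onz('side',*S(*p),.094))
for z in(.09,.1,.11,.12,.13): print(z,onz('top',*T(55,183),z))
E
```

```text
hinge [0.62327089 0.08654303 0.094     ] [0.47720614 0.08525216 0.094     ] 0.1460704505426598 end [ 0.62626183 -0.07958715  0.094     ] [ 0.47831508 -0.08027968  0.094     ] 0.1479483642387326
len 0.1658436848503304
leaf corner (array([0.62516494, 0.25443832, 0.11448598]), np.float64(0.001878843374947552))
leaf corner (array([0.47397244, 0.25213999, 0.11975549]), np.float64(0.006934012716144663))
yaw from len 0.7082315982225106 from ends [np.float64(0.5063494315666806), np.float64(0.2681950325140021)]
[0.61777973 0.09476223 0.094     ]
[0.47166751 0.09192535 0.094     ]
[ 0.62438552 -0.07375261  0.094     ]
[ 0.47708596 -0.07529824  0.094     ]
0.09 [0.55276092 0.29776221 0.09      ]
0.1 [0.55236398 0.29462532 0.1       ]
0.11 [0.55196704 0.29148843 0.11      ]
0.12 [0.55157011 0.28835154 0.12      ]
0.13 [0.55117317 0.28521466 0.13      ]
```

Chest yaw is about +0.5°, with the hinge middle at (0.551, 0.086, 0.094). The leaf is ajar by about 0.15 rad and the bar is at (0.551, 0.289, 0.119). The triangulated corners agree with the stated sizes, so I'm moving above the bar.

{"api": "carry_out", "payload": {"series": [[[0.8, -0.795, 0.05], -0.381], [[0.8, -0.795, 0.05], -0.381], [[0.8, -0.795, 0.05], -0.381], [[0.8, -0.795, 0.05], -0.381], [[0.8, -0.795, 0.05], -0.381], [[0.8, -0.795, 0.05], -0.381], [[0.8, -0.795, 0.05], -0.381], [[0.8, -0.795, 0.05], -0.381], [[0.8, -0.795, 0.05], -0.381], [[0.8, -0.795, 0.05], -0.381], [[0.8, -0.795, 0.05], -0.381], [[0.8, -0.795, 0.05], -0.381]], "fingers": 0.6, "newtons": 30}}

```text
t: 1.3
tcp_pos: [0.5503, 0.2906, 0.2508]
ee_rot: [0.703, 0.711, -0.0, -0.0]
ft_force: [0.2, 0.3, -0.4]
grip_width: 0.798
grip_force: 0.0
```

{"api": "carry_out", "payload": {"series": [[[0, -0.003, -0.1], 0], [[0, -0.003, -0.2], 0], [[0, -0.003, -0.28], 0], [[0, -0.003, -0.34], 0], [[0, -0.003, -0.377], 0], [[0, -0.003, -0.377], 0], [[0, -0.003, -0.377], 0]]}}

```text
t: 2.0
tcp_pos: [0.5513, 0.2892, 0.1014]
ee_rot: [0.703, 0.711, 0.0, -0.0]
ft_force: [-0.9, 0.4, 0.6]
grip_width: 0.798
grip_force: 0.0
```

```bash
python3 - <<'E'
from h import *
s=r.state();print(s['tcp_pos'],s['ft_force'])
a=r.capture('top')[:,:,::-1];b=r.capture('side')[:,:,::-1]
cv2.imwrite('pics/g1.png',np.hstack([cv2.resize(a[160:250,190:290],(400,360)),cv2.resize(b[200:300,270:370],(400,360))]))
E
```

```text
[0.55132429 0.28918505 0.10140322] [-0.88861579  0.37478407  0.57756038]
```

View pics/g1.png

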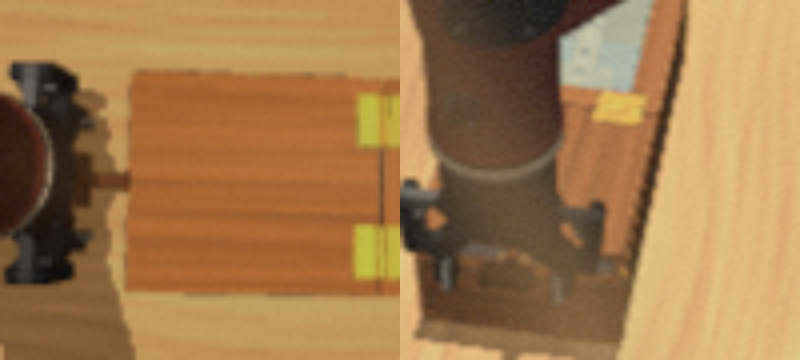

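The fingers straddle the pull symmetrically, with the neck centred at about (105,180), and the bar sits between the two fingertips in the side view. Closing now.

{"api": "carry_out", "payload": {"series": [[[0, 0, 0], 0], [[0, 0, 0], 0], [[0, 0, 0], 0], [[0, 0, 0], 0], [[0, 0, 0], 0], [[0, 0, 0], 0]], "fingers": -1, "newtons": 40}}

```text
t: 2.7
tcp_pos: [0.5512, 0.2886, 0.1006]
ee_rot: [0.703, 0.711, 0.0, -0.0]
ft_force: [-1.5, 0.9, 1.2]
grip_width: 0.414
grip_force: 42.4
```

```bash
python3 - <<'E'
from h import *
s=r.state();print(s['tcp_pos'],s['ft_force'],s['grip_width'],s['grip_force'])
th0=np.arctan(0.15);
f=lambda t:np.array([204*np.cos(t)+5*np.sin(t),204*np.sin(t)-5*np.cos(t)])
for t in np.linspace(.15,3.14,25): d=(f(t)-f(.15))/400; print(round(t,2),d.round(3))
E
```

```text
[0.55121121 0.28858046 0.10060802] [-1.50718519  0.9184978   1.2076425 ] 0.4144416651929532 42.40523636341095
0.15 [0. 0.]
0.27 [-0.012  0.062]
0.4 [-0.031  0.123]
0.52 [-0.058  0.18 ]
0.65 [-0.092  0.234]
0.77 [-0.132  0.283]
0.9 [-0.178  0.327]
1.02 [-0.229  0.365]
1.15 [-0.285  0.396]
1.27 [-0.344  0.42 ]
1.4 [-0.405  0.436]
1.52 [-0.468  0.445]
1.64 [-0.531  0.446]
1.77 [-0.595  0.439]
1.89 [-0.656  0.424]
2.02 [-0.716  0.401]
2.14 [-0.772  0.372]
2.27 [-0.824  0.335]
2.39 [-0.871  0.293]
2.52 [-0.913  0.244]
2.64 [-0.948  0.192]
2.77 [-0.976  0.135]
2.89 [-0.997  0.075]
3.02 [-1.011  0.013]
3.14 [-1.016 -0.051]
```

Width is 35 mm, so the bar is held. Starting along the arc.

{"api": "carry_out", "payload": {"series": [[[0, -0.012, 0.062], 0], [[0, -0.031, 0.123], 0], [[0.001, -0.058, 0.18], 0], [[0.001, -0.092, 0.234], 0], [[0.001, -0.132, 0.283], 0], [[0.002, -0.178, 0.327], 0], [[0.002, -0.178, 0.327], 0]]}}

```text
t: 3.4
tcp_pos: [0.5515, 0.2144, 0.2329]
ee_rot: [0.705, 0.71, -0.0, -0.001]
ft_force: [-5.0, -0.7, -0.2]
grip_width: 0.413
grip_force: 41.8
```

{"api": "carry_out", "payload": {"series": [[[0, -0.051, 0.038], 0], [[0.001, -0.107, 0.069], 0], [[0.001, -0.166, 0.093], 0], [[0.002, -0.227, 0.109], 0], [[0.002, -0.29, 0.118], 0], [[0.003, -0.353, 0.119], 0], [[0.003, -0.417, 0.112], 0], [[0.004, -0.478, 0.097], 0], [[0.004, -0.538, 0.074], 0], [[0.005, -0.594, 0.045], 0], [[0.005, -0.646, 0.008], 0], [[0.005, -0.646, 0.008], 0]]}}

```text
t: 4.6
tcp_pos: [0.5521, -0.0452, 0.233]
ee_rot: [0.705, 0.709, -0.002, -0.001]
ft_force: [-9.7, -4.2, 5.5]
grip_width: 0.408
grip_force: 45.1
```

{"api": "carry_out", "payload": {"series": [[[-0.002, -0.047, -0.042], 0], [[-0.003, -0.089, -0.091], 0], [[-0.003, -0.124, -0.143], 0], [[-0.003, -0.152, -0.2], 0], [[-0.003, -0.173, -0.26], 0], [[-0.003, -0.187, -0.322], 0], [[-0.003, -0.192, -0.37], 0], [[-0.003, -0.192, -0.386], 0], [[-0.003, -0.192, -0.388], 0], [[-0.003, -0.192, -0.388], 0]]}}

```text
t: 5.6
tcp_pos: [0.5523, -0.1204, 0.0794]
ee_rot: [0.704, 0.71, -0.001, 0.0]
ft_force: [-3.4, -7.2, 1.4]
grip_width: 0.41
grip_force: 56.8
```

{"api": "carry_out", "payload": {"series": [[[0, 0, 0], 0], [[0, 0, 0], 0], [[0, 0, 0], 0], [[0, 0, 0], 0], [[0, 0, 0.08], 0], [[0, 0, 0.18], 0], [[0, 0, 0.3], 0], [[0, 0.1, 0.42], 0], [[0.0, 0.2, 0.45], 0], [[0.0, 0.2, 0.45], 0]], "fingers": 0.4}}

```text
t: 6.6
tcp_pos: [0.5546, -0.0313, 0.2624]
ee_rot: [0.701, 0.713, 0.003, 0.0]
ft_force: [-0.5, 0.1, -0.8]
grip_width: 0.7
grip_force: 0.0
```

```bash
python3 - <<'E'
from h import *
s=r.state();print(s['tcp_pos'],s['ft_force'],s['grip_width'])
a=r.capture('top')[:,:,::-1];b=r.capture('side')[:,:,::-1]
cv2.imwrite('pics/top1.png',a);cv2.imwrite('pics/side1.png',b)
cv2.imwrite('pics/g2.png',np.hstack([cv2.resize(a[165:245,205:305],(500,400),interpolation=2),cv2.resize(b[180:300,270:360],(300,400),interpolation=2)]))
E
```

```text
[ 0.55461804 -0.03133117  0.26240508] [-0.45570168  0.14178458 -0.77982466] 0.7000204105877555
```

View pics/g2.png

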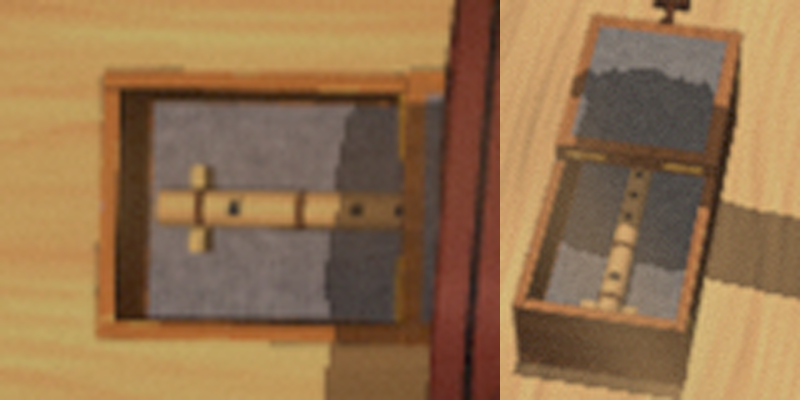

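The leaf lies felt-up on the fixed half. The flute is visible in the top crop from its mouth end at (157,207) to (395,212), with the saddle at (200,207).

```bash
python3 - <<'E'
from h import *
T=lambda x,y:((x+.5)/5-.5+205,(y+.5)/5-.5+165)
a=cv2.imread('pics/top1.png')
hsv=cv2.cvtColor(a,cv2.COLOR_BGR2HSV)[186:232,234:286]
m=cv2.inRange(hsv,(10,60,70),(30,255,255))
for c in range(2,50,4):
    k=np.where(m[:,c]>0)[0]; k=k[(k>10)&(k<38)]; 
    if len(k): print(c+234,k.min()+186,k.max()+186,len(k),onz('top',c+234,(k.min()+k.max())/2+186,.042).round(4))
for z in(.042,.053): print('mouth',onz('top',*T(157,207),z),'saddle',onz('top',*T(200,209),.039), 'axis far',onz('top',*T(390,211),z))
for p in((103,73),(98,335)): print('corner',onz('top',*T(*p),.084))
print('edge y0 at z84..104',onz('top',*T(405,210),.094), proj('side',(.551,.232,.042)))
E
```

```text
236 203 209 7 [0.551  0.2331 0.042 ]
240 202 210 9 [0.5512 0.2216 0.042 ]
244 197 215 19 [0.5514 0.21   0.042 ]
248 199 210 11 [0.556  0.1985 0.042 ]
252 202 210 9 [0.5518 0.1868 0.042 ]
256 202 210 9 [0.5521 0.1752 0.042 ]
260 202 210 9 [0.5523 0.1636 0.042 ]
264 203 211 9 [0.5496 0.152  0.042 ]
268 203 210 8 [0.5513 0.1405 0.042 ]
272 199 210 10 [0.5573 0.129  0.042 ]
276 197 211 14 [0.5589 0.1175 0.042 ]
280 197 210 13 [0.5606 0.106  0.042 ]
mouth [0.55095834 0.23314401 0.042     ] saddle [0.55037983 0.20883382 0.039     ] axis far [0.55119852 0.09823186 0.042     ]
mouth [0.55056029 0.23052238 0.053     ] saddle [0.55037983 0.20883382 0.039     ] axis far [0.55079797 0.09701386 0.053     ]
corner [0.62358561 0.25559315 0.084     ]
corner [0.47794606 0.25371906 0.084     ]
edge y0 at z84..104 [0.55000995 0.08424746 0.094     ] [300.71824939 276.74038441]
```

{"api": "carry_out", "payload": {"series": [[[-0.009, 0.1, 0], 0], [[-0.009, 0.2, 0], 0], [[-0.009, 0.31, -0.05], 0], [[-0.009, 0.41, -0.1], 0], [[-0.009, 0.453, -0.17], 0], [[-0.009, 0.453, -0.25], 0], [[-0.009, 0.453, -0.25], 0], [[-0.009, 0.453, -0.25], 0]]}}

```text
t: 7.5
tcp_pos: [0.5493, 0.1413, 0.1592]
ee_rot: [0.704, 0.71, -0.001, 0.0]
ft_force: [0.7, 0.1, -0.6]
grip_width: 0.7
grip_force: 0.0
```

{"api": "carry_out", "payload": {"series": [[[0.004, 0.022, 0], 0], [[0.004, 0.022, -0.08], 0], [[0.004, 0.022, -0.16], 0], [[0.004, 0.022, -0.23], 0], [[0.004, 0.022, -0.29], 0], [[0.004, 0.022, -0.325], 0], [[0.004, 0.022, -0.34], 0], [[0.004, 0.022, -0.34], 0], [[0.004, 0.022, -0.34], 0]]}}

```text
t: 8.4
tcp_pos: [0.5519, 0.1521, 0.0246]
ee_rot: [0.704, 0.711, 0.001, 0.0]
ft_force: [0.4, -0.4, 0.2]
grip_width: 0.697
grip_force: 0.0
```

{"api": "carry_out", "payload": {"series": [[[-0.002, 0, -0.007], 0], [[-0.002, 0, -0.007], 0], [[-0.002, 0, -0.007], 0], [[-0.002, 0, -0.007], 0], [[-0.002, 0, -0.007], 0], [[-0.002, 0, -0.007], 0], [[-0.002, 0, -0.007], 0], [[-0.002, 0, -0.007], 0]], "fingers": -1, "newtons": 20}}

```text
t: 9.2
tcp_pos: [0.5503, 0.152, 0.0209]
ee_rot: [0.704, 0.711, 0.0, 0.0]
ft_force: [-1.6, -0.3, 5.8]
grip_width: 0.251
grip_force: 20.3
```

{"api": "carry_out", "payload": {"series": [[[0, 0, 0.01], 0], [[0, 0, 0.02], 0], [[0, 0, 0.035], 0], [[0, 0, 0.05], 0], [[0, 0, 0.065], 0], [[0, 0, 0.08], 0], [[0, 0, 0.095], 0], [[0, 0, 0.11], 0], [[0, 0, 0.125], 0], [[0, 0, 0.125], 0], [[0, 0, 0.125], 0], [[0, 0, 0.125], 0]]}}

```text
t: 10.4
tcp_pos: [0.55, 0.1516, 0.0704]
ee_rot: [0.704, 0.711, -0.0, 0.0]
ft_force: [1.1, 0.3, -0.0]
grip_width: 0.249
grip_force: 20.0
```

```bash
python3 - <<'E'
from h import *
s=r.state();print(s['tcp_pos'],s['ft_force'],s['grip_width'])
a=r.capture('top')[:,:,::-1];b=r.capture('side')[:,:,::-1]
cv2.imwrite('pics/g3.png',np.hstack([cv2.resize(a[165:245,215:295],(400,400),interpolation=2),cv2.resize(b[190:310,260:360],(400,400),interpolation=2)]))
E
```

```text
[0.55003973 0.15164639 0.07036849] [ 1.13531691  0.27374507 -0.00139234] 0.24861423991454928
```

View pics/g3.png

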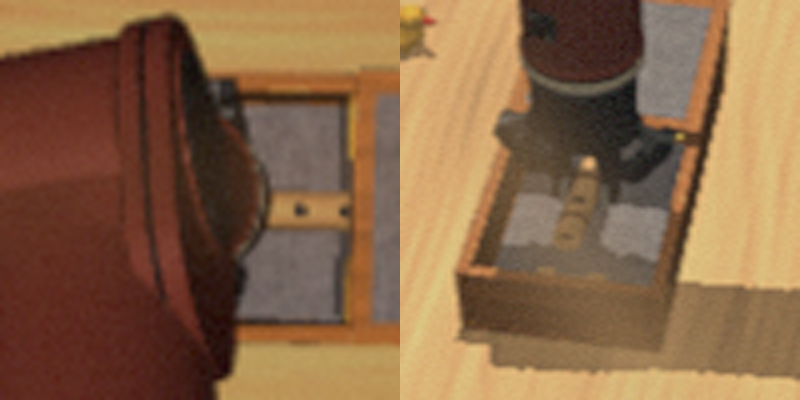

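```bash
python3 - <<'E'
from h import *
# mouth end on circle of 79 mm about the grip point (y .152,z .089+), for a set of tilts
for t in(0,5,10,15,20,25):
    a=np.radians(t);print(t,proj('side',(.55,.152+.08*np.cos(a),.092+.08*np.sin(a))).round(1),proj('side',(.55,.152+.08*np.cos(a)+.011*np.sin(a),.092+.08*np.sin(a)-.011*np.cos(a))).round(1))
o,d=ray('side',302,262);print(o+d*(.55-o[0])/d[0])
E
```

```text
0 [300.6 266.4] [300.7 268.8]
5 [300.6 264.9] [300.6 267.5]
10 [300.6 263.1] [300.5 266. ]
15 [300.6 261.2] [300.5 264.3]
20 [300.7 259.2] [300.5 262.5]
25 [300.8 257. ] [300.6 260.5]
[0.55       0.21266806 0.08769952]
```

The flute is clear of the saddles. Its mouth end sits at about v=265, so the tilt is around 14° with the foot still under the glass. I'll tighten a little and draw it out along its axis.

{"api": "carry_out", "payload": {"series": [[[0, 0, -0.003], 0], [[0, 0.0, -0.003], 0], [[0, 0.03, 0.006], 0], [[0, 0.065, 0.016], 0], [[0, 0.1, 0.026], 0], [[0, 0.135, 0.036], 0], [[0, 0.17, 0.045], 0], [[0, 0.205, 0.055], 0], [[0, 0.205, 0.055], 0]], "newtons": 60}}

```text
t: 11.4
tcp_pos: [0.5499, 0.2371, 0.0931]
ee_rot: [0.702, 0.712, 0.001, -0.0]
ft_force: [-0.4, 0.2, -0.3]
grip_width: 0.237
grip_force: 58.6
```

{"api": "carry_out", "payload": {"series": [[[0, 0.035, 0.01], 0], [[0, 0.07, 0.02], 0], [[0, 0.105, 0.03], 0], [[0, 0.14, 0.039], 0], [[0, 0.175, 0.049], 0], [[0, 0.21, 0.058], 0], [[0, 0.25, 0.068], 0], [[0, 0.265, 0.072], 0], [[0, 0.265, 0.072], 0]]}}

```text
t: 12.3
tcp_pos: [0.5498, 0.3413, 0.1214]
ee_rot: [0.703, 0.711, 0.0, -0.0]
ft_force: [-0.9, -0.1, -1.5]
grip_width: 0.235
grip_force: 58.6
```

```bash
python3 - <<'E'
from h import *
s=r.state();print(s['tcp_pos'],s['ft_force'],s['grip_width'])
a=r.capture('top')[:,:,::-1];b=r.capture('side')[:,:,::-1]
cv2.imwrite('pics/g4.png',np.hstack([cv2.resize(a[165:245,180:300],(450,300),interpolation=2),cv2.resize(b[190:350,240:360],(350,467),interpolation=2)[:300]]))
cv2.imwrite('pics/side4.png',cv2.resize(b[170:370,220:380],(480,600),interpolation=2))
E
```

```text
[0.5498491  0.34127092 0.12138631] [-0.91802459 -0.06107927 -1.49205279] 0.23493578303566423
```

View pics/side4.png

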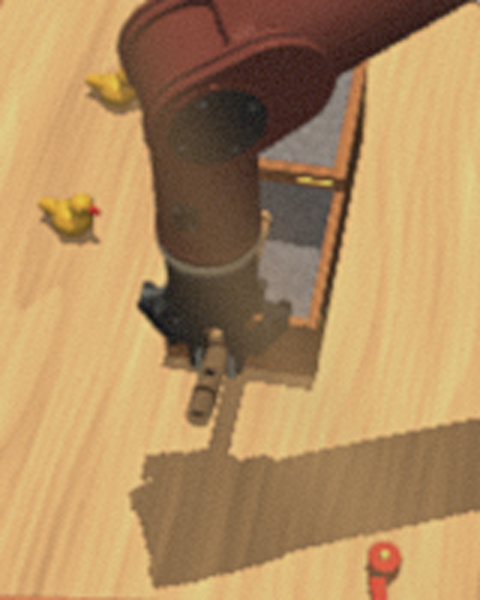

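The flute is held past the end wall with its mouth at (198,410), and the foot is clear of the glass edge by about 5 cm. Lifting straight up.

{"api": "carry_out", "payload": {"series": [[[0, 0.02, 0.02], 0], [[0, 0.04, 0.05], 0], [[0, 0.04, 0.09], 0], [[0, 0.04, 0.14], 0], [[0, 0.04, 0.19], 0], [[0, 0.04, 0.24], 0], [[0, 0.04, 0.29], 0], [[0, 0.04, 0.34], 0], [[0, 0.04, 0.39], 0], [[0, 0.04, 0.43], 0], [[0, 0.04, 0.45], 0], [[0, 0.04, 0.45], 0]], "newtons": 80}}

```text
t: 13.6
tcp_pos: [0.5506, 0.3559, 0.3034]
ee_rot: [0.704, 0.711, 0.001, 0.0]
ft_force: [0.2, 0.1, -0.7]
grip_width: 0.234
grip_force: 78.2
```

```bash
python3 - <<'E'
from h import *
s=r.state();print(s['tcp_pos'],s['ft_force'],s['grip_width'],s['grip_force'])
a=r.capture('top')[:,:,::-1];b=r.capture('side')[:,:,::-1]
cv2.imwrite('pics/g5.png',np.hstack([cv2.resize(a[150:250,160:320],(480,300),interpolation=2),cv2.resize(b[170:370,220:380],(320,400),interpolation=2)[:300]]))
for t in(5,10,15,20,25,30):
    q=np.radians(t);c=np.array([.55,s['tcp_pos'][1],s['tcp_pos'][2]+.02]);e=np.array([0,np.cos(q),np.sin(q)])
    print(t,*[(p.round(0)) for p in (proj('side',c+.08*e),proj('side',c-.21*e),proj('top',c+.08*e),proj('top',c-.21*e))])
E
```

```text
[0.5506192  0.35593177 0.30335916] [ 0.21758238  0.13145917 -0.65072149] 0.2340951072711301 78.16001415252686
5 [279. 274.] [305. 193.] [108. 199.] [247. 202.]
10 [279. 272.] [305. 198.] [107. 199.] [248. 203.]
15 [279. 270.] [305. 204.] [106. 199.] [247. 203.]
20 [279. 267.] [305. 210.] [105. 199.] [247. 203.]
25 [280. 264.] [304. 216.] [104. 198.] [245. 204.]
30 [280. 262.] [304. 222.] [104. 198.] [243. 204.]
```

View pics/g5.png

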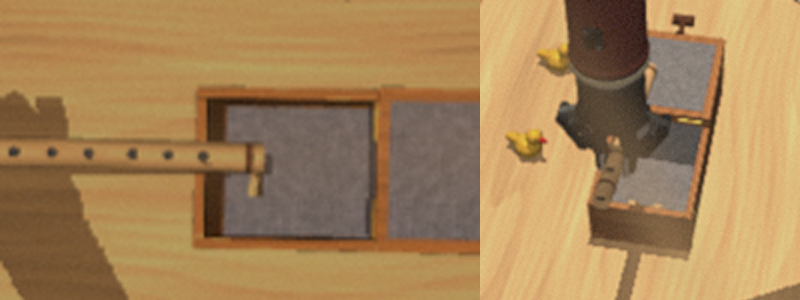

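The foot is at side pixel (306,204) and the mouth at (282,270). Both match a tilt of about 15°, with everything well above 15 cm. The leaf is flat and the ducks haven't moved, so I'm handing in.

```bash
python3 - <<'E'
from rig import r
print(abs(r.state()['qvel']).max()); print(r.finish_job())
E
```

```text
0.014579733923613948
the job is handed in; nothing more can be done
None
```

The job is handed in, with no verdict returned: the leaf is folded flat, and the gripper holds the flute still at about 15° tilt, well above the chest; I saw no whistle disturbed.

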